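Find the crate stamped underneath and push it to the dispatch line

ROBOT

A 7-joint arm with a two-finger parallel gripper is mounted at the origin on a cart in front of the work surface, level with it; the furniture and walls round the work are solid. World frame = base frame: x ahead of the robot, y to its left, z up, the work surface at z = 0. Lengths are in mm, angles in rad, forces in N, time in s.
With the tool pointing down it reaches from about 400 to 900 mm from the base axis. Payload 5.6 kg.
Tool frame: the origin (TCP) lies midway between the tips of the shut fingers; the grasp point (between the pads) lies 19 mm behind it (env.grasp_offset is the distance from the TCP to the grasp point, in mm); z points along the fingers, y is the line along which they close (so a half turn about z gives the same grasp; the last joint's range is limited). The gripper opens to 92 mm and grips with 3 to 60 N. Pads are 20 mm wide; open, the fingers measure 128 mm over their backs; the gripper's body (75 mm by 189 mm) begins 69 mm behind the grasp point.
Start: joints at [-1.28, 0.468, -0.012, 1.603, 0.006, 1.071, -0.056], TCP at [213.005, 614.116, 193.392] pointing down, gripper open.
Joint ranges: [-2.53, 2.53], [-0.31, 2.02], [-1.57, 1.55], [0.28, 2.44], [-1.29, 4.43], [0.15, 1.84], [-2.92, 2.92]. Speed limits (rad/s): [2.57, 2.57, 3.14, 3.14, 3.14, 3.14, 3.14].

INTERFACE

Orientations are given as [roll, pitch, yaw] about the fixed x, y, z axes, in that order (R = Rz(yaw) Ry(pitch) Rx(roll)).
In Python, from workcell import env gives the robot as it stands.
- The arm moves only by the tool drive_tool, never from a script. Its argument "targets" is a list of rows, each a list of 2 entries, a list of its own where there are three numbers: the shift along the tool's x, y, z normalised to -1 to 1, where 1 is 30 mm, then the turn about the tool's z normalised to -1 to 1, where 1 is 0.15 rad. A call has 1 to 10 rows; each row shifts and turns the commanded pose from where the row before left it, along the tool's axes as they then stand; what a row does not reach is not made up. A row lasts 1/8 s, in which the tool goes at most 62.5 mm and 10.7 degrees, less where a joint would pass 70% of its speed; a pose out of reach is approached as far as the arm can. A call with a number of a shift or a turn outside -1 to 1 is refused whole. A call with a gripper value outside its range is refused whole. "jaw" is the closure, from -1 (fully open) to 1 (shut), set as the call begins (left out, the last holds). The fingers move at their own pace and stop on an object; the grip force is fixed at half the most. Time passes only in rows, so rows that do not move let the fingers close. It gives the time, the measured TCP pose, the force, the opening and the grip force at its end, in the units of the state.
- env.state(): the state, without advancing time (a new reading comes with each control period).
- env.camera(name): name is "side" or "top" or "wrist"; returns a dict with "frame" (400x640x3 uint8, red, green, blue), "vfov" (degrees; the focal length in pixels is half the picture's height over the tangent of half this angle, whatever the lens; pixels are square), "cx", "cy" (the principal point, pixels), "R" (3x3) and "t" (3): a world point X has camera coordinates R X + t; the wrist camera has in their place "hand_eye" (4x4, takes a point from camera to tool coordinates, whose origin is the TCP and whose axes are the flange's). Camera axes: x right, y down, z forward; pixel columns grow to the right and rows downward; lengths in mm; the calibration is good to about 2 mm. A picture is of the moment at which its call begins: read the wrist's pose just before it. There is no depth.
- env.finish_job(): hands the job in; it is judged then, once.
The state is a dict: "clock": time; "joints": joint angles; "qvel": joint speeds; "joint_efforts": joint torques, N m; "position": TCP position; "ee_rot": TCP orientation; "wrist_force": force on the tool from outside, world axes, zero at the start; "torque": the same for the moment, N m; "width": opening from 0.0 (shut) to 1.0 (fully open); "finger_force": force on a finger pad.
Only numpy, scipy, OpenCV 4.12 (cv2) and the standard library are available. Lean on these libraries where they do the work, as an engineer would, in place of code of your own. Each camera call takes 0.05 s, during which the arm holds its last target. There are 200 camera calls.

TASK

One of the two small grey parts crates is stamped underneath. Tip both crates over onto their high back walls, away from you, so that you can see the undersides, then push the stamped one, still lying on its back with the stamp facing you, away from you until the metal dispatch line runs under the middle of it. Use only touches and pushes of the fingers, never lift a crate, leave the plain one lying well short of the line and do not disturb the clamp blocks standing about.

Things in the scene. Friction and masses are not known exactly. Their poses are not given: they have to be found in the camera images.
- stamped_crate: light grey open-fronted parts crate, 90 deep (x) x 110 wide (y) x 100 high mm, walls 4, floor 5, about 0.35 kg, empty, at first upright. High back wall (100 mm) at its +x, away from the robot; 35 mm front lip with card holder at -x; sides slope up from the lip, full height 35 mm from the back. Origin: centre of the underside, z up; round it underneath a black ring 76 mm wide with a bar
- stamped_crate_mid (a point): middle of the stamped crate, on its z axis 50 mm from its underside. Lying on its back wall the crate is 90 mm high, 110 wide, 100 long, its underside upright and facing the robot, its own x axis pointing down
- plain_crate: the other crate, alike but with a bare underside; which one stands left changes. Same origin and axes. Either crate, pushed forward (+x) from inside against its back wall within about 15 mm of the rim, tips over its bottom back edge (about 1.5 N) and beyond about 45 degrees falls onto its back by itself; pushed at the front it slides
- plain_crate_mid (a point): middle of the plain crate, on its z axis 50 mm from its underside
- dispatch_line: the dispatch line: flat aluminium strip 20 mm wide (x) and 450 mm long (y), flush, no obstacle, lying across the sorting board beyond the crates. Origin: its centre on the board; x points away from the robot across the strip. The plywood sorting board is fixed and carries crates and line; its top is at z = 22 mm
- block_between: bystander: small dark clamp block 24x60x29 mm on the board between the two crates' ways; origin at the centre of its underside
- block_left: bystander: clamp block 26x64x29 mm near the left edge of the board; origin at the centre of its underside
- block_back: bystander: clamp block 24x59x27 mm beyond the line; origin at the centre of its underside
- block_front: bystander: clamp block 25x52x21 mm at the front edge to the right; origin at the centre of its underside

How it is judged:
By the outcome, as a careful person would: the job done as asked, in the order asked, and still so for the second after the job is handed in, with the robot touching nothing.
It also fails if it takes over 64 s, if anything falls off the work surface, if the arm or the gripper's body presses on something with over 40 N, if the wrist force passes 120 N, or if a joint passes its speed limit or range.

## Working session

There is one attempt and no reset: what is moved stays moved. The work goes in short steps, Python scripts to look and compute and a tool call to move; the robot and the scene stay as the last step left them, time stands still between calls to the robot, and variables do not carry over. Pictures are saved under pics/ and viewed, at most 10 in all, crops included, and the job is handed in when it is done.

Besides the shell and the picture viewer there is one more tool, called after ">>>" as name([rows], argument=value, ...), one row to a line, values as JSON. drive_tool: Moves the arm, as the interface text tells. Scaled input: -1 to 1 covers 30 mm each way for a shift and 0.15 rad each way for a turn. Its arguments: {"type":"object","properties":{"targets":{"type":"array","items":{"type":"array"}},"jaw":{"type":"number"}},"required":["targets"]}

```bash
mkdir -p pics; cat > h.py <<'E'
from workcell import env
import numpy as np, cv2
def cam(n):
    c=env.camera(n); f=200/np.tan(np.radians(c["vfov"])/2); c["f"]=f; return c
def ray(c,u,v):
    R=np.array(c["R"]);t=np.array(c["t"]); d=R.T@np.array([(u-c["cx"])/c["f"],(v-c["cy"])/c["f"],1]); return -R.T@t,d
def onz(c,u,v,z):
    o,d=ray(c,u,v); return o+d*(z-o[2])/d[2]
def proj(c,X):
    p=np.array(c["R"])@np.array(X)+np.array(c["t"]); return c["cx"]+c["f"]*p[0]/p[2],c["cy"]+c["f"]*p[1]/p[2]
E
python3 - <<'E'
from h import *
s=env.state();print(s)
a=cam("top");b=cam("side")
for n,c in(("top",a),("side",b)):
    cv2.imwrite(f"pics/{n}1.png",c["frame"][:,:,::-1]); print(n,c["f"],c["cx"],c["cy"],c["R"],c["t"], ray(c,320,200))
E
```

```text
{'clock': 0.0, 'joints': array([-1.27999925,  0.46835788, -0.01160328,  1.60364782,  0.00600758,
        1.07135551, -0.05632619]), 'qvel': array([ 0.00010354,  0.00147537, -0.00089502, -0.00032506, -0.00015493,
        0.00034633, -0.00018483]), 'joint_efforts': array([ 1.49142412e-03, -5.20585692e+01, -1.21924805e-02, -2.43739414e+01,
       -5.66865597e-02,  1.75340229e-02,  1.48089348e-04]), 'position': array([212.82893454, 613.51235622, 192.44286891]), 'ee_rot': array([-3.13986321e+00,  1.28444252e-04,  2.80770970e+00]), 'wrist_force': array([0.30787751, 0.56084043, 0.39270862]), 'torque': array([-0.04336703,  0.01131541, -0.03868447]), 'finger_force': 0.0, 'width': 0.9983271143546493}
top 417.6447209758707 325.274521622275 203.51308570305605 [[ 0.01267091 -0.99989395  0.00717837]
 [-0.99436017 -0.01335611 -0.10521154]
 [ 0.10529626 -0.00580476 -0.99442395]] [  74.64392057  626.23778564 1219.92535118] (array([ 493.30652551,   90.08147648, 1278.47461492]), array([ 0.11350046,  0.00693546, -0.99362961]))
side 399.57921479822755 318.67178627065994 199.1228944864419 [[ 0.9272138  -0.37452411 -0.00250283]
 [-0.1378336  -0.33500748 -0.93207934]
 [ 0.34824771  0.8645818  -0.36224556]] [-534.79990953  186.28482182  846.67648803] (array([ 226.69701181, -869.90973032,  478.99851709]), array([ 0.35102725,  0.8626015 , -0.36429986]))
```

View pics/top1.png

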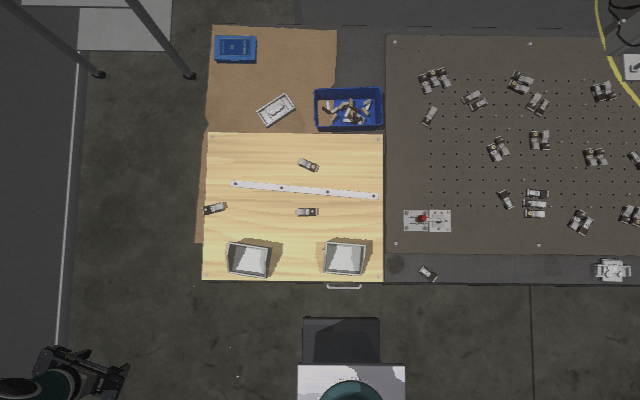

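View pics/side1.png

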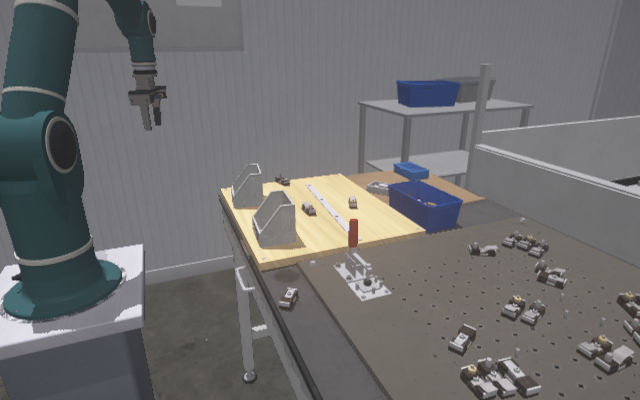

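Top view: the crates are at about (249,259) and (344,258), and the strip runs from (235,183) to (375,196). The blocks are at (307,212), (215,208), (308,164) and (428,272). I'll zoom in for the corners.

```bash
python3 - <<'E'
from h import *
c=cam("top")
for n,u,v,z in [("Lc",249,259,122),("Rc",344,258,122),("l1",235,183,22),("l2",375,196,22),("btw",307,212,51),("left",215,208,51),("back",308,164,49),("bl",208,133,22),("br",383,281,22)]: print(n,onz(c,u,v,z).round())
im=c["frame"][155:290,195:395,::-1]
cv2.imwrite("pics/crop.png",cv2.resize(im,None,fx=4,fy=4,interpolation=cv2.INTER_CUBIC))
E
```

```text
Lc [460. 291. 122.]
Rc [466.  30. 122.]
l1 [685. 358.  22.]
l2 [651. -68.  22.]
btw [597. 136.  51.]
left [606. 408.  51.]
back [742. 136.  49.]
bl [839. 446.  22.]
br [397. -92.  22.]
```

View pics/crop.png

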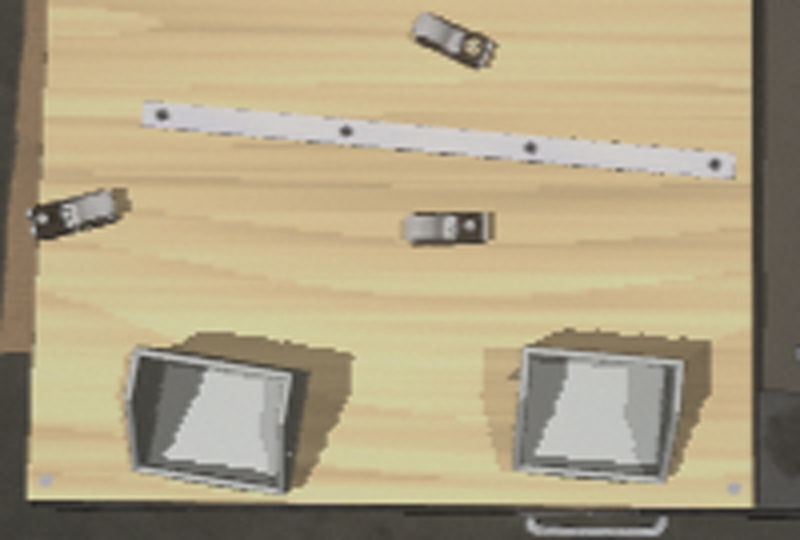

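The crop shows back rims from (135,348) to (293,373) for the left crate and (525,347) to (685,360) for the right. Front lips run (138,470)-(287,492) and (515,470)-(665,482). The strip's long edges are centred on (145,113) to (733,166).

```bash
python3 - <<'E'
from h import *
c=cam("top")
P=lambda u,v,z: onz(c,195+u/4,155+v/4,z)
for n,a in {"L":((135,348),(293,373),(138,470),(287,492)),"R":((525,347),(685,360),(515,470),(665,482))}.items():
    p=[P(*q,z) for q,z in zip(a,(122,122,57,57))]
    print(n,[x.round(0)[:2] for x in p])
    for i in(0,2):
        d=p[i]-p[i+1]; print(np.degrees(np.arctan2(-d[0],d[1])).round(1),np.linalg.norm(d).round(), ((p[i]+p[i+1])/2).round())
a,b=P(145,113,22),P(733,166,22);print(a,b,(a+b)/2,np.degrees(np.arctan2(-(a-b)[0],(a-b)[1])))
for q in((403,215),(494,212),(494,245),(403,245),(30,208),(115,190),(128,205),(38,238)): print(P(*q,40).round()[:2])
E
```

```text
L [array([506., 348.]), array([490., 239.]), array([419., 357.]), array([404., 249.])]
-8.2 110.0 [498. 293. 122.]
-7.6 109.0 [412. 303.  57.]
R [array([510.,  79.]), array([502., -31.]), array([422.,  85.]), array([415., -24.])]
-3.9 111.0 [506.  24. 122.]
-3.8 109.0 [418.  31.  57.]
[684.3735398  368.97079448  22.        ] [649.9001646  -77.67340215  22.        ] [667.1368522  145.64869617  22.        ] -4.413514565259755
[608. 171.]
[611. 103.]
[586. 103.]
[585. 170.]
[609. 448.]
[623. 385.]
[612. 375.]
[587. 441.]
```

>>> drive_tool([
  [[-0.74,-0.48,0],0],
  [[-0.74,-0.48,0],0],
  [[-0.74,-0.48,0],0],
  [[-0.74,-0.48,0],0],
  [[-0.74,-0.48,0],0],
  [[-0.74,-0.48,0],0],
  [[-0.74,-0.48,0],0],
  [[-0.74,-0.48,0],0],
  [[-0.74,-0.48,0],0],
  [[-0.74,-0.48,0],0],
], jaw=1)

```text
clock: 1.45
position: [377.1, 402.3, 193.7]
ee_rot: [3.142, 0.0, 2.805]
wrist_force: [-0.5, -0.5, 0.0]
width: 0.005
finger_force: 0.0
```

>>> drive_tool([
  [[-0.74,-0.48,0],0],
  [[-0.74,-0.48,0],0],
  [[-0.74,-0.48,0],0],
  [[-0.74,-0.48,0],0],
  [[-0.74,-0.48,0],0],
  [[0,0,0],-0.65],
  [[0,0,0],-0.65],
  [[0,0,0],0],
  [[0,0,0],0],
])

```text
clock: 2.58
position: [457.1, 299.8, 193.6]
ee_rot: [3.141, 0.0, 3.0]
wrist_force: [0.6, -0.2, -0.7]
width: 0.005
finger_force: 0.0
```

>>> drive_tool([
  [[0,0,0.7],0],
  [[0,0,0.7],0],
  [[0,0,0.7],0],
  [[0,0,0.7],0],
  [[-0.2,0,0],0],
  [[-0.2,0,0],0],
  [[-0.2,0,0],0],
  [[-0.2,0,0],0],
  [[-0.1,0,0],0],
  [[0,0,0],0],
])

```text
clock: 3.82
position: [483.8, 297.1, 109.5]
ee_rot: [3.141, 0.0, 3.002]
wrist_force: [0.2, -0.0, 0.3]
width: 0.007
finger_force: 0.0
```

>>> drive_tool([
  [[-0.26,0,0.01],0],
  [[-0.26,0,0.01],0],
  [[-0.25,0,0.06],0],
  [[-0.25,0,0.06],0],
])

```text
clock: 4.32
position: [514.5, 292.8, 105.0]
ee_rot: [-3.141, 0.0, 3.003]
wrist_force: [-0.4, 0.1, 0.1]
width: 0.002
finger_force: 0.0
```

```bash
python3 - <<'E'
from h import *
c=cam("side");print(env.state()["position"],env.state()["wrist_force"])
cv2.imwrite("pics/s2.png",cv2.resize(c["frame"][140:280,200:400,::-1],None,fx=3,fy=3))
E
```

```text
[515.40671267 292.31961785 104.80861705] [ 0.16224966  0.04754444 -0.32162505]
```

View pics/s2.png

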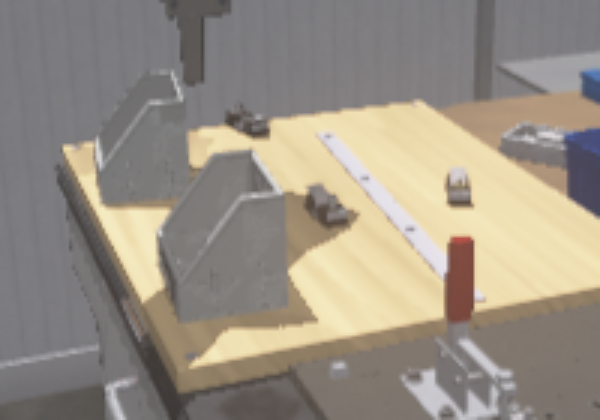

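The fingertip appears at (193,80) in the crop, past and above the left crate's rim, and the crate is still upright. I'll check the geometry by projecting points.

```bash
python3 - <<'E'
from h import *
c=cam("side");t=cam("top")
f=lambda c,X:((proj(c,X)[0]-200)*3,(proj(c,X)[1]-140)*3)
print("tcp",f(c,[515.4,292.3,104.8]))
for X in([506,348,122],[490,239,122],[490,239,22],[404,249,57],[404,249,22],[510,79,122],[502,-31,122],[502,-31,22],[415,-24,22]):print(X,np.round(f(c,X)))
print(proj(t,[515.4,292.3,104.8]))
cv2.imwrite("pics/t2.png",cv2.resize(t["frame"][155:290,195:395,::-1],None,fx=3,fy=3))
E
```

```text
tcp (np.float64(195.03028322396995), np.float64(99.74093330052713))
[506, 348, 122] [172.  71.]
[490, 239, 122] [183. 101.]
[490, 239, 22] [188. 195.]
[404, 249, 57] [ 99. 171.]
[404, 249, 22] [102. 204.]
[510, 79, 122] [251. 150.]
[502, -31, 122] [283. 195.]
[502, -31, 22] [286. 307.]
[415, -24, 22] [180. 323.]
(np.float64(250.08012587857797), np.float64(238.83784947324727))
```

View pics/t2.png

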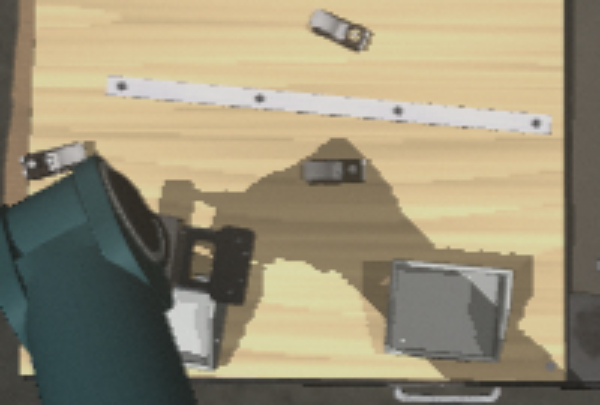

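The visible tip sits about 20 mm above the reported TCP. I'll check that by differencing two frames.

```bash
python3 - <<'E'
from h import *
a=cv2.imread("pics/side1.png");c=cam("side");b=c["frame"][:,:,::-1]
d=np.abs(a.astype(int)-b).sum(2)
m=d>24
for n,X,(u0,u1,v0,v1) in(("now",[515.4,292.3,104.8],(250,285,140,200)),("start",[212.8,613.5,192.4],(120,175,90,160))):
    s=m[v0:v1,u0:u1]; r=s.sum(1); print(n,np.round(proj(c,X),1)); 
    for v in range(v0,v1):
        if r[v-v0] and v>v0+15: q=np.where(s[v-v0])[0]+u0; print(v,q.min(),q.max(),len(q),end='; ')
    print()
E
```

```text
now [265.  173.2]
156 260 267 8; 157 260 267 8; 158 260 267 8; 159 260 267 8; 160 260 267 8; 161 260 267 8; 162 261 267 7; 163 250 267 15; 164 250 267 16; 165 257 267 9; 166 257 267 10; 167 250 267 14; 168 250 265 10; 169 250 259 8; 170 250 260 7; 171 250 260 7; 172 250 261 7; 173 254 261 8; 174 254 261 8; 175 261 261 1; 176 256 261 3; 177 259 261 2; 178 254 261 6; 179 254 261 6; 183 263 265 3; 184 262 265 4; 185 262 266 5; 186 262 271 10; 187 262 271 10; 188 263 270 8; 189 263 284 16; 190 263 284 21; 191 263 283 16; 192 263 270 8; 193 263 270 8; 194 263 269 7; 195 263 268 6; 196 263 268 6; 197 263 267 5; 198 264 284 4; 199 263 284 4; 
start [154.5 133.2]
106 139 159 18; 107 140 160 18; 108 140 160 18; 109 140 159 17; 110 140 160 17; 111 141 160 17; 112 141 161 18; 113 141 161 18; 114 141 161 19; 115 141 161 18; 116 142 161 17; 117 142 161 17; 118 142 161 17; 119 142 161 17; 120 143 161 17; 121 143 161 17; 122 143 161 16; 123 143 161 16; 124 143 161 16; 125 144 160 14; 126 144 151 8; 127 144 152 9; 128 144 152 9; 129 145 152 8; 130 145 151 7;
```

The real tips sit about 16 mm above the reported TCP, so the finger cleared the rim. I'll go up, back, and down again 16 mm lower, then push.

>>> drive_tool([
  [[0,0,-0.7],0],
  [[0,0,-0.7],0],
  [[0.6,0,0],0],
  [[0.6,0,0],0],
  [[0.6,0,0],0],
  [[0,0,0.6],0],
  [[0,0,0.6],0],
  [[0,0,0.55],0],
  [[0,0,0],0],
])

```text
clock: 5.65
position: [459.3, 299.6, 92.9]
ee_rot: [-3.139, -0.002, 3.003]
wrist_force: [0.1, -0.1, -0.1]
width: 0.007
finger_force: 0.0
```

>>> drive_tool([
  [[-0.25,0,0],0],
  [[-0.25,0,0],0],
  [[-0.25,0,0],0],
  [[-0.25,0,0],0],
  [[-0.25,0,0.02],0],
  [[-0.25,0,0.05],0],
])

```text
clock: 6.4
position: [505.5, 294.2, 92.6]
ee_rot: [3.141, 0.0, 3.003]
wrist_force: [-0.0, -0.7, 0.5]
width: 0.005
finger_force: 0.4
```

```bash
python3 - <<'E'
from h import *
c=cam("side");print(env.state()["position"],env.state()["wrist_force"])
cv2.imwrite("pics/s3.png",cv2.resize(c["frame"][140:280,200:400,::-1],None,fx=3,fy=3))
E
```

```text
[506.48201552 293.80423097  92.42255691] [-0.17063853  0.39540344  0.31650482]
```

View pics/s3.png

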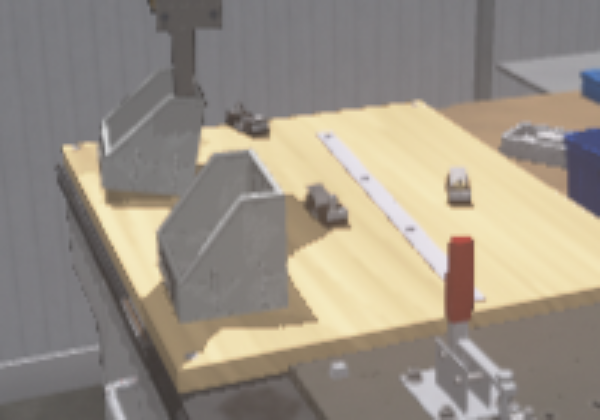

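The left crate is tipping, with its front edge raised at (103,185). I'll carry on along the arc.

>>> drive_tool([
  [[-0.3,0,0.1],0],
  [[-0.25,0,0.1],0],
  [[-0.24,0,0.1],0],
  [[-0.22,0,0.14],0],
  [[-0.22,0,0.14],0],
  [[-0.19,0,0.17],0],
  [[-0.19,0,0.17],0],
  [[-0.1,0,0],0],
  [[0,0,0],0],
  [[0,0,0],0],
])

```text
clock: 7.7
position: [555.7, 287.2, 65.2]
ee_rot: [3.141, 0.0, 3.003]
wrist_force: [-0.5, 0.2, -0.1]
width: 0.004
finger_force: 0.1
```

```bash
python3 - <<'E'
from h import *
c=cam("side");print(env.state()["position"],env.state()["wrist_force"])
cv2.imwrite("pics/s4.png",cv2.resize(c["frame"][140:280,200:400,::-1],None,fx=3,fy=3))
E
```

```text
[555.65543758 287.24455388  65.19857779] [-0.00718897 -0.33755855 -0.98430338]
```

View pics/s4.png

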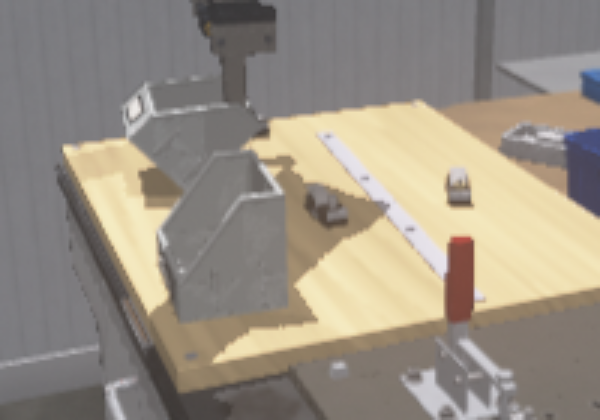

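The crate is now held at about 45°, with its front edge at (125,110). A bit further.

>>> drive_tool([
  [[-0.22,0,0.16],0],
  [[-0.2,0,0.17],0],
  [[-0.18,0,0.17],0],
  [[-0.15,0,0.18],0],
  [[0,0,0],0],
  [[0,0,0],0],
  [[0,0,0],0],
])

```text
clock: 8.62
position: [578.0, 284.1, 44.8]
ee_rot: [3.141, 0.0, 3.003]
wrist_force: [0.1, -0.0, 0.3]
width: 0.005
finger_force: 0.0
```

```bash
python3 - <<'E'
from h import *
c=cam("side");print(env.state()["position"],env.state()["wrist_force"])
cv2.imwrite("pics/s5.png",cv2.resize(c["frame"][140:280,200:400,::-1],None,fx=3,fy=3))
E
```

```text
[578.04139951 284.16925983  44.85356363] [ 0.70159402 -0.19207217  0.19984557]
```

View pics/s5.png

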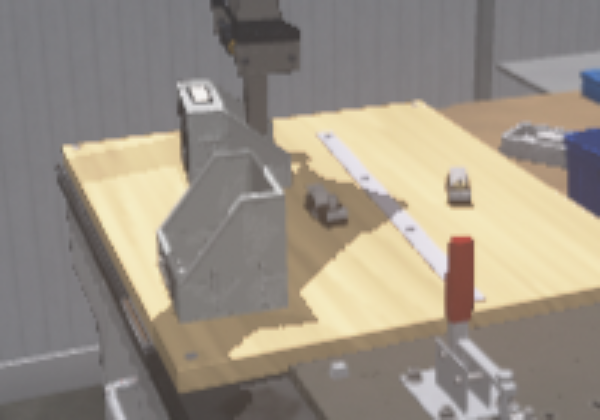

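The left crate is on its back and its underside shows black at (185,130), so it looks like the stamped one. Now the right crate.

>>> drive_tool([
  [[0,0,-0.95],0],
  [[0,0,-0.95],0],
  [[0,0,-0.95],-0.47],
  [[0,0,-0.95],0],
  [[0,0,0],0],
])

```text
clock: 9.3
position: [579.5, 284.8, 161.3]
ee_rot: [3.139, 0.004, 3.073]
wrist_force: [0.7, -0.1, -0.3]
width: 0.003
finger_force: 0.0
```

>>> drive_tool([
  [[0.31,-0.88,0],0],
  [[0.31,-0.88,0],0],
  [[0.31,-0.88,0],0],
  [[0.31,-0.88,0],0],
  [[0.31,-0.88,0],0],
  [[0.31,-0.88,0],0],
  [[0.31,-0.88,0],0],
  [[0.31,-0.88,0],0],
  [[0.31,-0.88,0],0],
  [[0.31,-0.88,0],0],
])

```text
clock: 10.55
position: [466.0, 26.1, 157.6]
ee_rot: [-3.141, -0.002, 3.073]
wrist_force: [-0.0, -0.1, 0.0]
width: 0.006
finger_force: 0.0
```

>>> drive_tool([
  [[0,0,0],0],
  [[0,0,0],0],
])

```text
clock: 10.8
position: [467.2, 27.7, 158.2]
ee_rot: [3.141, -0.0, 3.074]
wrist_force: [-0.4, -0.3, -1.0]
width: 0.0
finger_force: 0.0
```

>>> drive_tool([
  [[0,0,0.72],0],
  [[0,0,0.72],0],
  [[0,0,0.73],0],
  [[0,0,0],0],
  [[-0.25,0,0],0],
  [[-0.25,0,0],0],
  [[-0.25,0,0],0],
  [[-0.25,0,0],0],
  [[-0.25,0,0.02],0],
  [[-0.25,0,0.03],0],
])

```text
clock: 12.05
position: [512.6, 23.8, 92.0]
ee_rot: [3.142, -0.0, 3.073]
wrist_force: [-1.0, -0.2, 0.4]
width: 0.009
finger_force: 0.5
```

>>> drive_tool([
  [[-0.28,0,0.1],0],
  [[-0.26,0,0.1],0],
  [[-0.24,0,0.11],0],
  [[-0.22,0,0.14],0],
  [[-0.22,0,0.14],0],
  [[-0.2,0,0.17],0],
  [[-0.2,0,0.17],0],
])

```text
clock: 12.92
position: [560.9, 20.5, 63.7]
ee_rot: [3.142, -0.0, 3.073]
wrist_force: [0.6, -0.9, -0.9]
width: 0.001
finger_force: 0.1
```

>>> drive_tool([
  [[-0.22,0,0.1],0],
  [[-0.22,0,0.15],0],
  [[-0.2,0,0.17],0],
  [[-0.19,0,0.17],0],
  [[-0.14,0,0.15],0],
  [[0,0,0],0],
  [[0,0,0],0],
  [[0,0,0],0],
])

```text
clock: 13.92
position: [589.6, 18.6, 42.1]
ee_rot: [3.141, 0.0, 3.073]
wrist_force: [-0.4, 0.3, 0.3]
width: 0.007
finger_force: 0.0
```

>>> drive_tool([
  [[0,0,-0.95],0],
  [[0,0,-0.95],0],
  [[0,0,-0.95],0],
  [[0,0,-0.95],0],
  [[0,0,0],0],
])

```text
clock: 14.55
position: [591.3, 18.7, 158.3]
ee_rot: [3.141, 0.005, 3.073]
wrist_force: [-0.5, 0.6, 0.2]
width: 0.008
finger_force: 0.0
```

>>> drive_tool([
  [[0.98,0,0],0],
  [[0.98,0,0],0],
  [[0.98,0,0],0],
  [[0.98,0,0],0],
  [[0.98,0,0],0],
  [[0,0,0],0],
  [[0,0,0],0],
])

```text
clock: 15.42
position: [443.8, 28.6, 155.7]
ee_rot: [3.142, 0.001, 3.073]
wrist_force: [0.8, 0.4, -0.3]
width: 0.005
finger_force: 0.0
```

```bash
python3 - <<'E'
from h import *
c=cam("side");t=cam("top");print(env.state()["position"],env.state()["ee_rot"])
a=cv2.resize(c["frame"][150:270,210:370,::-1],None,fx=3.5,fy=3.5)
b=cv2.resize(t["frame"][150:290,195:395,::-1],(560,300+92))
o=np.vstack([a[:,:560],b]);print(a.shape,o.shape)
cv2.imwrite("pics/st6.png",o[:812]); cv2.imwrite("pics/st6s.png",cv2.resize(np.hstack([cv2.resize(t["frame"][150:290,195:395,::-1],(440,308)),cv2.resize(c["frame"][150:270,210:340,::-1],(334,308))]),None,fx=1,fy=1))
np.savez("f6.npz",t=t["frame"],s=c["frame"])
E
```

```text
[443.9859946   28.49903448 155.72261705] [-3.14141385e+00  4.19284989e-04  3.07292140e+00]
(420, 560, 3) (812, 560, 3)
```

View pics/st6s.png

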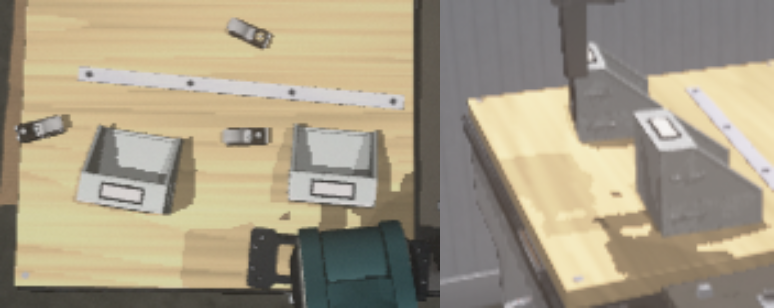

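Both crates lie on their backs. In the left panel, the left crate's top near edge runs (76,205)-(167,215) and the right's (289,205)-(374,207). I'll check for the stamp numerically and work out poses.

```bash
python3 - <<'E'
from h import *
f=np.load("f6.npz");t=cam("top");c=cam("side")
P=lambda u,v,z: onz(t,195+u/2.2,150+v/2.2,z)
for q in(((76,205),(167,215)),((289,205),(374,207))):
    a,b=[P(*x,112) for x in q]; print(a.round(),b.round(),((a+b)/2).round(),np.degrees(np.arctan2(-(a-b)[0],(a-b)[1])).round(1),np.linalg.norm(a-b).round())
# underside quads in side image, min brightness / dark fraction
s5=cv2.imread("pics/s5.png"); s5=cv2.resize(s5,(200,140),interpolation=cv2.INTER_AREA)
full=np.zeros((400,640,3),np.uint8); full[140:280,200:400]=s5
def chk(n,img,ctr,yaw):
    ey=np.array([-np.sin(yaw),np.cos(yaw),0]); Q=[np.array([*ctr,0])+ey*a+np.array([0,0,z]) for a,z in((-50,27),(50,27),(50,107),(-50,107))]
    m=np.zeros((400,640),np.uint8); cv2.fillPoly(m,[np.int32(np.round([proj(c,X) for X in Q]))],1)
    g=img.mean(2)[m>0]; print(n,len(g),np.percentile(g,[5,25,50,75]).round())
chk("L s5",full,(498,293),-.14); chk("R now",f["s"],(503,24),-.068)
E
```

```text
[503. 348. 112.] [491. 233. 112.] [497. 290. 112.] -5.5 116.0
[506.  79. 112.] [505. -29. 112.] [505.  25. 112.] -0.6 108.0
L s5 104 [ 72.  84. 115. 130.]
R now 321 [105. 108. 118. 134.]
```

>>> drive_tool([
  [[0.08,0.89,0],0],
  [[0.08,0.89,0],0],
  [[0.08,0.89,0],0],
  [[0.08,0.89,0],0],
  [[0.08,0.89,0],0],
  [[0.08,0.89,0],0],
  [[0.08,0.89,0],0],
  [[0.08,0.89,0],0],
  [[0.08,0.89,0],0],
  [[0.08,0.89,0],0.37],
], jaw=-0.1)

```text
clock: 16.88
position: [437.6, 297.6, 155.6]
ee_rot: [-3.141, -0.0, 3.016]
wrist_force: [0.7, -0.2, 0.3]
width: 0.55
finger_force: 0.0
```

>>> drive_tool([
  [[0,0,0],0],
  [[0,0,0],0],
])

```text
clock: 17.12
position: [437.5, 295.5, 155.5]
ee_rot: [-3.14, -0.0, 3.018]
wrist_force: [0.0, -0.0, 0.4]
width: 0.554
finger_force: 0.0
```

```bash
python3 - <<'E'
from h import *
c=cam("side");t=cam("top");w=env.camera("wrist");print(env.state()["position"],w["hand_eye"])
g=lambda im:im[:,:,::-1]
a=cv2.resize(g(c["frame"][155:245,230:350]),(480,360),interpolation=cv2.INTER_CUBIC)
b=cv2.resize(g(w["frame"]),(320,200)); d=cv2.resize(g(t["frame"][160:290,200:390]),(320,219))
o=np.zeros((440,800,3),np.uint8); o[:360,:480]=a; o[:200,480:]=b; o[205:424,480:]=d
cv2.imwrite("pics/v7.png",o); np.savez("f7.npz",t=t["frame"],s=c["frame"],w=w["frame"])
E
```

```text
[437.64371275 295.34448181 155.87984851] [[ 8.45605310e-04 -9.60711318e-01 -2.77548280e-01  7.88652054e+01]
 [ 9.99999603e-01  7.34516762e-04  5.04223653e-04  2.87378509e-01]
 [-2.80549506e-04 -2.77548596e-01  9.60711558e-01 -1.89705495e+02]
 [ 0.00000000e+00  0.00000000e+00  0.00000000e+00  1.00000000e+00]]
```

View pics/v7.png

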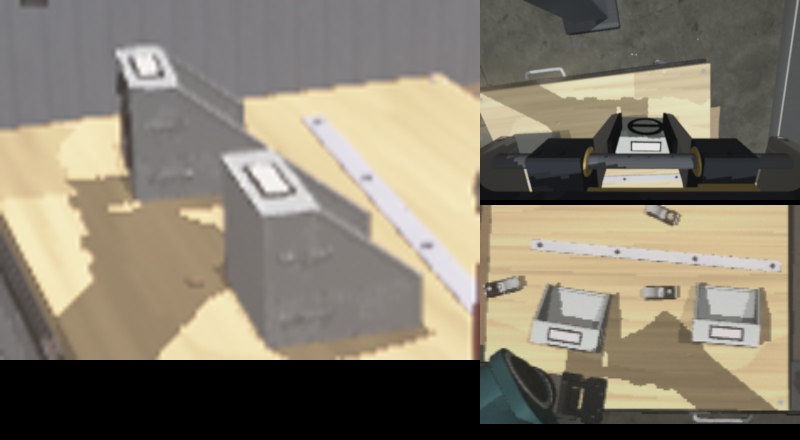

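The wrist view (645,126) shows the ring and bar on the left crate, so it is the stamped one. I'll push it with the two spread fingers along its own heading, stopping short to measure.

>>> drive_tool([
  [[0,0,0.9],0],
  [[0,0,0.9],0],
  [[0,0,0.9],0],
  [[0,0,0.88],0],
  [[0,0,0],0],
  [[-0.5,0,0],0],
  [[-0.5,0,0],0],
  [[-0.3,0,0],0],
  [[-0.2,0,0],0],
  [[-0.2,0,0],0],
])

```text
clock: 18.52
position: [488.1, 290.3, 48.5]
ee_rot: [3.142, -0.0, 3.018]
wrist_force: [0.5, -0.3, 0.7]
width: 0.551
finger_force: 0.0
```

>>> drive_tool([
  [[-0.3,0,0],0],
  [[-0.3,0,0],0],
  [[-0.3,0,0],0],
  [[-0.3,0,0],0],
  [[-0.3,0,0],0],
  [[-0.3,0,0],0],
  [[-0.3,0,0],0],
  [[-0.3,0,0],0],
  [[-0.2,0,0],0],
  [[0,0,0],0],
])

```text
clock: 19.77
position: [566.4, 280.5, 48.6]
ee_rot: [3.141, 0.001, 3.017]
wrist_force: [-0.1, -0.1, -0.2]
width: 0.552
finger_force: 0.0
```

```bash
cat > m.py <<'E'
from h import *
# crate pose from the white label/card (dark outline) and light lip in the top view on plane z=112
def meas(fr,t):
    g=cv2.cvtColor(fr,cv2.COLOR_RGB2HSV)
    m=((g[:,:,1]<25)&(g[:,:,2]>185)).astype(np.uint8)
    m=cv2.morphologyEx(m,cv2.MORPH_CLOSE,np.ones((3,3)))
    m[:, :205]=0; m[:,385:]=0; m[:160]=0; m[290:]=0
    for k in cv2.findContours(m,cv2.RETR_EXTERNAL,cv2.CHAIN_APPROX_NONE)[0]:
        if cv2.contourArea(k)>30:
            r=cv2.minAreaRect(k); print(np.round(r[0],1),np.round(r[1],1),round(r[2],1),cv2.contourArea(k),[onz(t,*p,112)[:2].round() for p in cv2.boxPoints(r)])
E
python3 - <<'E'
from m import *
print(env.state()["position"]); t=cam("top"); f=np.load("f7.npz")
meas(f["t"],t);print();meas(t["frame"],t); np.save("f8.npy",t["frame"])
E
```

```text
[566.36218535 280.48140827  48.58623559]
[249.9 237.3] [39.1 12.5] 8.7 429.0 [array([510., 348.]), array([544., 344.]), array([529., 236.]), array([495., 240.])]
[345.5 235.5] [39.5 12.5] 5.0 443.0 [array([515.,  82.]), array([549.,  79.]), array([541., -31.]), array([507., -28.])]
[258.7 218.6] [26.3 15.8] 9.5 324.0 [array([556., 308.]), array([599., 302.]), array([588., 229.]), array([545., 235.])]
[346. 217.] [25.5 16.3] 5.2 328.0 [array([560.,  62.]), array([605.,  59.]), array([600., -13.]), array([554.,  -9.])]
[304.3 189.5] [147.8   6.3] 5.1 768.0 [array([663., 351.]), array([681., 350.]), array([649., -65.]), array([631., -64.])]

[349.4 235.8] [31.9 12.6] 5.7 273.5 [array([514.,  61.]), array([549.,  58.]), array([541., -31.]), array([506., -28.])]
[346.3 217. ] [26.1 16.4] 5.2 330.5 [array([560.,  62.]), array([606.,  59.]), array([600., -14.]), array([554., -10.])]
[343.3 193. ] [69.4  6.4] 5.0 343.0 [array([645., 131.]), array([664., 130.]), array([649., -65.]), array([631., -64.])]
[276.3 193.4] [52.2 19.1] 4.8 479.0 [array([622., 296.]), array([676., 293.]), array([666., 146.]), array([612., 150.])]
[237.5 183. ] [ 6. 13.] 90.0 48.5 [array([680., 350.]), array([680., 313.]), array([663., 313.]), array([663., 349.])]
```

>>> drive_tool([
  [[-0.25,0,0],0],
  [[-0.25,0,0],0],
  [[-0.25,0,0],0],
  [[-0.25,0,0],0],
  [[-0.2,0,0],0],
  [[-0.15,0,0],0],
  [[0,0,0],0],
  [[0,0,0],0],
])

```text
clock: 20.82
position: [606.2, 275.3, 48.5]
ee_rot: [3.142, 0.001, 3.017]
wrist_force: [-0.6, 1.2, -0.1]
width: 0.549
finger_force: 0.0
```

>>> drive_tool([
  [[0.4,0,0],0],
  [[0.9,0,0],0],
  [[0.9,0,0],0],
  [[0.9,0,0],0],
  [[0.9,0,0],0],
  [[0,0,0],0],
  [[0,0,0],0],
])

```text
clock: 21.7
position: [487.3, 290.5, 48.9]
ee_rot: [3.141, 0.001, 3.017]
wrist_force: [0.7, -0.4, 0.5]
width: 0.55
finger_force: 0.0
```

```bash
python3 - <<'E'
from m import *
print(env.state()["position"]); t=cam("top"); meas(t["frame"],t); np.save("f9.npy",t["frame"])
E
```

```text
[487.3184988  290.47664143  48.88491408]
[345.5 235.4] [39.5 12.6] 5.0 448.0 [array([515.,  82.]), array([550.,  79.]), array([541., -31.]), array([507., -28.])]
[346.3 217. ] [26.1 16.4] 5.2 335.0 [array([560.,  62.]), array([606.,  59.]), array([600., -14.]), array([554., -10.])]
[333.3 192.1] [89.5  6.4] 5.1 464.0 [array([650., 187.]), array([668., 186.]), array([649., -65.]), array([631., -64.])]
[253.5 186.6] [46.4 30.5] 7.8 844.5 [array([627., 355.]), array([713., 347.]), array([697., 216.]), array([611., 226.])]
```

Only about 11 mm to go: the near edge is at x≈616 and the middle at ≈666, against the line at ≈677.

>>> drive_tool([
  [[-0.9,0,0],0],
  [[-0.9,0,0],0],
  [[-0.9,0,0],0],
  [[-0.9,0,0],0],
  [[-0.3,0,0],0],
  [[-0.2,0,0],0],
  [[-0.2,0,0],0],
  [[-0.06,0,0],0],
  [[0,0,0],0],
  [[0,0,0],0],
])

```text
clock: 23.0
position: [616.1, 274.6, 48.6]
ee_rot: [3.141, 0.0, 3.018]
wrist_force: [-0.8, 1.1, -1.3]
width: 0.545
finger_force: 0.4
```

>>> drive_tool([
  [[0.3,0,0],0],
  [[0.9,0,0],0],
  [[0.9,0,0],0],
  [[0.9,0,0],0],
  [[0.9,0,0],0],
  [[0.9,0,0],0],
  [[0,0,-0.9],0],
  [[0,0,-0.9],0],
  [[0,0,0],0],
  [[0,0,0],0],
])

```text
clock: 24.25
position: [472.8, 291.9, 102.1]
ee_rot: [-3.141, -0.0, 3.018]
wrist_force: [-0.4, -0.4, -0.2]
width: 0.551
finger_force: 0.0
```

```bash
python3 - <<'E'
from m import *
print(env.state()["position"]); t=cam("top"); np.save("f10.npy",t["frame"])
fr=t["frame"]; g=cv2.cvtColor(fr,cv2.COLOR_RGB2HSV); m=((g[:,:,1]<25)&(g[:,:,2]>185))
# near edge of lip: per column the lowest bright pixel between cols 225..290, rows 180..225
pts=[]
for u in range(225,295):
    v=np.where(m[175:225,u])[0]
    if len(v): pts.append((u,175+v.max()+.5))
pts=np.array(pts); print([tuple(p) for p in pts])
# line at left end and right side on z=22
for u in list(range(233,240))+[300,310,320]:
    v=np.where(m[170:200,u])[0]
    if len(v): print(u,onz(t,u,170+v.mean(),22)[:2].round(1),len(v))
E
```

```text
[472.78784805 291.91255092 102.05712002]
[(np.float64(231.0), np.float64(185.5)), (np.float64(232.0), np.float64(185.5)), (np.float64(233.0), np.float64(186.5)), (np.float64(234.0), np.float64(186.5)), (np.float64(235.0), np.float64(186.5)), (np.float64(236.0), np.float64(186.5)), (np.float64(237.0), np.float64(196.5)), (np.float64(238.0), np.float64(196.5)), (np.float64(239.0), np.float64(196.5)), (np.float64(240.0), np.float64(196.5)), (np.float64(241.0), np.float64(196.5)), (np.float64(242.0), np.float64(196.5)), (np.float64(243.0), np.float64(197.5)), (np.float64(244.0), np.float64(197.5)), (np.float64(245.0), np.float64(197.5)), (np.float64(246.0), np.float64(197.5)), (np.float64(247.0), np.float64(197.5)), (np.float64(248.0), np.float64(197.5)), (np.float64(249.0), np.float64(197.5)), (np.float64(250.0), np.float64(198.5)), (np.float64(251.0), np.float64(198.5)), (np.float64(252.0), np.float64(198.5)), (np.float64(253.0), np.float64(198.5)), (np.float64(254.0), np.float64(198.5)), (np.float64(255.0), np.float64(198.5)), (np.float64(256.0), np.float64(198.5)), (np.float64(257.0)
[... 563 characters left out ...]
p.float64(200.5)), (np.float64(272.0), np.float64(201.5)), (np.float64(273.0), np.float64(201.5)), (np.float64(274.0), np.float64(201.5)), (np.float64(275.0), np.float64(198.5)), (np.float64(276.0), np.float64(179.5)), (np.float64(277.0), np.float64(177.5)), (np.float64(289.0), np.float64(185.5)), (np.float64(290.0), np.float64(191.5)), (np.float64(291.0), np.float64(191.5)), (np.float64(292.0), np.float64(191.5)), (np.float64(293.0), np.float64(191.5)), (np.float64(294.0), np.float64(191.5))]
233 [685.2 363.7] 7
234 [682.2 360.6] 3
235 [682.2 357.5] 3
236 [682.3 354.5] 3
237 [666.  350.9] 9
238 [666.4 347.9] 14
239 [662.5 344.7] 12
300 [669.6 160. ] 7
310 [667.  129.6] 7
320 [664.3  99.2] 7
```

```bash
python3 - <<'E'
from h import *
t=cam("top");a=onz(t,236.5,196.3,112);b=onz(t,275.5,201.3,112);u=(a+b)/2;d=(a-b)/np.linalg.norm(a-b);h=np.array([d[1],-d[0]]);m=u[:2]+50*h
lx=664.3+(685.2-664.3)/(363.7-99.2)*(m[1]-99.2)
print(a,b,np.linalg.norm(a-b),h,"mid",m,"line x",lx,"R underside",onz(t,345.5,242.2,112))
E
```

```text
[633.84724442 332.92371539 112.        ] [621.19167313 223.09965808 112.        ] 110.55083467654964 [ 0.99342585 -0.11447739] mid [677.19075145 272.28781711] line x 677.9768823349914 R underside [509.34391518  25.63014001 112.        ]
```

The middle of the crate is within 1 mm of the strip's centre line. The plain crate's far end is about 50 mm short of the line, and the arm is clear.

```bash
python3 -c "
from workcell import env
print(env.finish_job())"
```

```text
the job is handed in; nothing more can be done
None
```

I tipped both crates onto their backs and pushed the stamped (left) one until its middle measured within about 1 mm of the dispatch line's centre; the plain crate lies about 50 mm short of the line, the arm was clear of everything, the blocks were not approached (no final check made on them), and the job was handed in at about 24 s.

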